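# Load the drilling jig and fold its template over

### The arm

A 6-joint arm with a two-finger parallel gripper is mounted at the origin on a cart in front of the work surface, level with it; the furniture and walls round the work are solid. World frame = base frame: x ahead of the robot, y to its left, z up, the work surface at z = 0. Lengths are in m, angles in rad, forces in N, time in s.
With the tool pointing down it reaches from about 0.35 to 0.775 m from the base axis. Payload 5.5 kg.
Tool frame: the origin (TCP) lies at the very end of the fingers, on their centre line; the grasp point (between the pads) lies 19 mm behind it (env.grip_point_offset is the distance from the TCP to the grasp point, in m); z points along the fingers, y is the line along which they close (so a half turn about z gives the same grasp; the last joint's range is limited). The gripper opens to 85 mm and grips with 20 to 120 N. Pads are 22 mm wide; open, the fingers measure 114 mm over their backs; the gripper's body (76 mm by 85 mm) begins 54 mm behind the grasp point. The pads swing forward as they close: fully open they stand 13 mm farther back than shut.
Start: joints at [-1.395, 0.313, 0.046, 1.304, 0, 1.431], TCP at [0.179, -0.547, 0.231] pointing down, gripper open.
Joint ranges: [-2.76, 2.76], [-0.86, 1.69], [-1.03, 1.26], [-2.2, 2.34], [-1.47, 1.5], [-3.14, 3.14]. Speed limits (rad/s): [2.57, 2.57, 3.14, 3.14, 3.14, 3.14].

### API

Orientations are given as a unit quaternion [w, x, y, z].
In Python, from workcell import sensors, imaging, workorder, env gives the robot as it stands.
- The arm moves only by the shell command python3 -m handwheel 'ROWS' [FORCE]. ROWS is JSON, a list of rows, each a list of 5 numbers: the shift along the tool's x, y, z in mm, then the turn about the tool's z in rad, then the opening, from 0 (shut) to 1 (fully open). A call has 1 to 8 rows; each row is the pose to reach, as a shift and turn from the pose commanded when the call began, along the tool's axes at that moment; what a row does not reach only later rows make up. A row lasts 1/10 s, in which the tool goes at most 50 mm and 8.59 degrees, less where a joint would pass 70% of its speed; a pose out of reach is approached as far as the arm can. A call with a gripper value outside its range is refused whole. The fingers move at their own pace and stop on an object; FORCE is the grip in N (left out, the last holds). Time passes only in rows, so rows that repeat a pose let the fingers close. It gives the time, the measured TCP pose, the force, the opening and the grip force at its end, in the units of the state.
- sensors.get_state(): the state, without advancing time (a new reading comes with each control period).
- imaging.read_camera(name): name is "scene" or "top" or "wrist"; returns a dict with "color" (480x640x3 uint8, blue, green, red), "z_map" (480x640 float32, m along the optical axis (not along the pixel's ray), 0 where there is no reading), "fx", "fy", "cx", "cy" (pixels), "k1" (the pictures are not rectified: a ray, as slopes to the right and down, at radius r is drawn at 1 + k1 r^2 times it, then the intrinsics apply), "xyz" and "rotation" of the camera in the world. Camera axes: x right, y down, z forward; pixel columns grow to the right and rows downward; lengths in m; the calibration is good to about 2 mm. A picture is of the moment at which its call begins.
- workorder.hand_in(): hands the job in; it is judged then, once.
The state is a dict: "clock": time; "joint_pos": joint angles; "qvel": joint speeds; "tau": joint torques, N m; "tcp_pos": TCP position; "orientation": TCP orientation; "wrist_force": force on the tool from outside, world axes, zero at the start; "ft_torque": the same for the moment, N m; "finger_gap": finger opening in m; "grip_force": force on a finger pad.
Only numpy, scipy, OpenCV 4.12 (cv2) and the standard library are available. Lean on these libraries where they do the work, as an engineer would, in place of code of your own. Each camera call takes 0.05 s, during which the arm holds its last target. There are 200 camera calls.

### The job

Using only the fingertips, first push the wood offcut that lies in the jig's channel fully home against the red end stop, then turn the hinged drilling template over its spine so that it lies flat on the other side, on top of the wood. Only touch and push: do not lift the wood, do not pinch the template between the fingers, and leave the loose tape measure, screwdriver and spanner where they are.

Things in the scene. Friction and masses are not known exactly. Their poses are not given: they have to be found in the camera images.
- jig: Wooden drilling jig fixed to the bench, 160 x 140 mm, 50 mm high. Origin: on the bench top under the spine. x runs along the spine and hinge, roughly to the robot's left; y towards the robot; z up. Hinge axis: y = 0, z = 54 mm. On the near side a rest (y 34 to 50 mm, x = +-40 mm, top z = 50 mm) on a 12 mm base board that ends at y = 52 mm; beyond it the template's edge stands free in the air.
- stop (a point): Middle of the red end stop's inner face at floor level, at jig x = 63, y = -44, z = 30 mm. The channel for the wood runs from it along the jig's -x: 68 mm wide (jig y = -78 to -10 mm), floor z = 30 mm, spine wall up to z = 46 mm, outer wall to 50 mm, stop to 48 mm. Floor and walls end at jig x = -85 mm, where the right-hand end is open.
- template (a joint): Angle of the hinged template. 0: flat on the rest on the near side (towards the robot); pi/2: upright; pi: flat over the channel on the far side, its end stop. It starts partly raised (0.2 to 0.7). The hinge is stiff (0.18 N m of friction), so the template stays wherever it is left, even half over; pushing it at its free edge takes 1 to 4 N.
- template_hinge (a point): Middle of the template's hinge axis, 54 mm above the bench. Turns with the template: its y points from the hinge to the free edge, its x along the hinge.
- template_edge (a point): Middle of the template's free edge: centre of the 8 mm thick rounded aluminium rail there, 95 mm from the hinge axis. The template is 130 mm long along the hinge, 8 mm thick (4 mm either side of the hinge axis) and reaches 99 mm from it; yellow on the face that is up at angle 0, blue on the other. Fingers pressing on both faces at once count as pinching.
- offcut: Loose sawn wood offcut, 110 x 60 x 19 mm, about 0.06 kg, in the jig's channel with its length (its own y axis) along the channel, some 4 mm play each side, its top 1 mm below the outer wall. Origin: centre of its underside. It starts 20 to 38 mm short of the red stop; fully home, its origin is at jig x = 8 mm and its outer end at jig x = -47 mm.
- tape_measure: Yellow tape measure, 41 x 89 x 65 mm, loose bystander. Origin: centre of its underside.
- screwdriver: Screwdriver with yellow handle, 27 x 214 x 24 mm, loose bystander lying on the bench. Origin: centre of its underside.
- spanner: Steel combination spanner, 33 x 220 x 9 mm, loose bystander lying on the bench. Origin: centre of its underside.
Not all that is in view belongs to the job. There is more than one size of the offcut; the job needs the larger.

How it is judged:
By the outcome, as a careful person would: the job done as asked, in the order asked, and still so for the second after the job is handed in, with the robot touching nothing.
It also fails if it takes over 48 s, if anything falls off the work surface, if the arm or the gripper's body presses on something with over 40 N, if the wrist force passes 120 N, or if a joint passes its speed limit or range.

## Working session

There is one attempt and no reset: what is moved stays moved. The work goes in short steps, Python scripts to look and compute and a shell command to move; the robot and the scene stay as the last step left them, time stands still between calls to the robot, and variables do not carry over. Pictures are saved under pics/ and viewed, at most 10 in all, crops included, and the job is handed in when it is done.

```bash
ls; mkdir -p pics
cat > h.py <<'E'
import numpy as np, cv2
from workcell import sensors, imaging
def shot(n):
    return imaging.read_camera(n)
def R(c):
    r=np.array(c["rotation"],float)
    if r.shape==(3,3): return r
    from scipy.spatial.transform import Rotation as Q
    return Q.from_quat([r[1],r[2],r[3],r[0]]).as_matrix()
def ray(c,u,v):
    K=np.array([[c["fx"],0,c["cx"]],[0,c["fy"],c["cy"]],[0,0,1.]])
    p=cv2.undistortPoints(np.array([[[u,v]]],float),K,np.array([c["k1"],0,0,0.]))[0,0]
    return np.array(c["xyz"],float),R(c)@np.array([p[0],p[1],1])
def onz(c,u,v,z):
    o,d=ray(c,u,v); return o+d*(z-o[2])/d[2]
def depth(c,u,v):
    o,d=ray(c,u,v); w=c["z_map"][int(v)-1:int(v)+2,int(u)-1:int(u)+2]; w=w[w>0]
    return o+d*np.median(w) if len(w) else None
def tri(c1,p1,c2,p2):
    o,d=ray(c1,*p1);q,e=ray(c2,*p2)
    s=np.linalg.lstsq(np.c_[d,-e],q-o,rcond=None)[0]
    a,b=o+d*s[0],q+e*s[1]; return (a+b)/2,np.linalg.norm(a-b)
E
python3 - <<'E'
from h import *
import pickle
for n in ["scene","top"]:
    c=shot(n); cv2.imwrite(f"pics/{n}1.png",c["color"]); pickle.dump(c,open(f"{n}1.pkl","wb")); print(n,c["xyz"],c["rotation"],c["fx"],c["k1"])
print(sensors.get_state())
E
```

```text
pics
scene [-0.2128873  -1.02734018  0.69506759] [-0.48160159  0.80876598 -0.29512358  0.1638889 ] 568.0081091948327 0.005981966499721145
top [-0.06403432 -0.13108527  1.60991809] [-0.12220798  0.70290551 -0.68937801  0.12548708] 617.677571562636 -0.028617235192085314
{'clock': 0.1, 'joint_pos': array([-1.39461667e+00,  3.13888340e-01,  4.51170676e-02,  1.30356900e+00,
       -6.11016854e-06,  1.43121312e+00]), 'qvel': array([-0.0009119 , -0.00135369,  0.00369532,  0.00112074, -0.00026834,
       -0.00023532]), 'tau': array([ 2.90095006e-03, -4.81727457e+01,  2.99244064e+01,  1.27516792e-02,
       -8.64258323e-05, -3.81125403e-06]), 'tcp_pos': array([ 0.1784837 , -0.54614525,  0.23052906]), 'orientation': array([-7.71787078e-04,  9.87562300e-01,  1.57226297e-01, -1.71795080e-05]), 'wrist_force': array([-0.56349021,  0.21667459,  0.35094351]), 'ft_torque': array([ 0.07374639, -0.04146265,  0.01165113]), 'grip_force': 0.0, 'finger_gap': 0.08520096026317621}
```

View pics/top1.png

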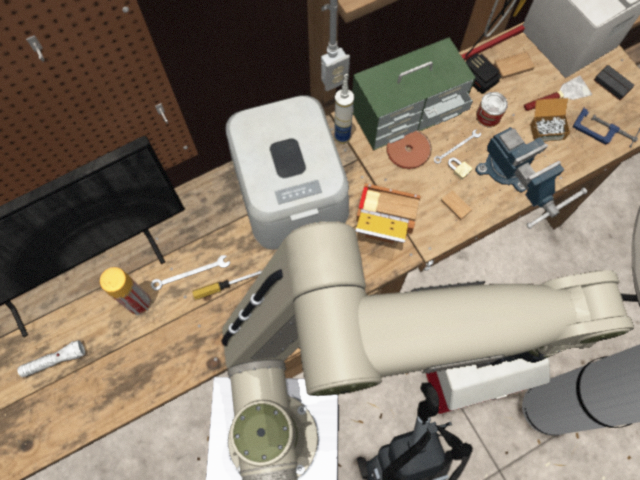

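View pics/scene1.png

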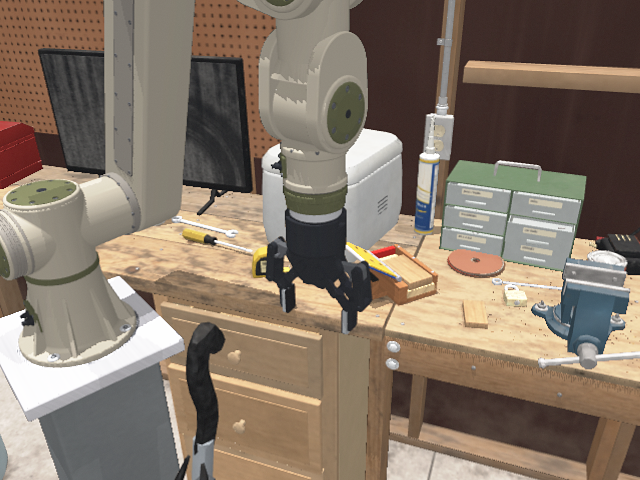

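Top view: the jig is at about (388,213), with its red stop at (364,200) and the yellow template at (383,228). Pale wood lies in the channel near (372,203), and a small loose offcut lies on the bench at (455,205). The tape measure shows only in the scene view at (265,262), the screwdriver is at (225,288) and the spanner at (190,272). Next I'll crop the jig in both views.

Run:
```python
from h import *
import pickle
t=pickle.load(open("top1.pkl","rb"));s=pickle.load(open("scene1.pkl","rb"))
a=cv2.resize(t["color"][175:255,340:440],(800,640)[:2] and (400*1,320),interpolation=cv2.INTER_CUBIC)
a=cv2.resize(t["color"][175:250,345:425],(600,562),interpolation=cv2.INTER_CUBIC)
cv2.imwrite("pics/topc.png",a)
b=cv2.resize(s["color"][225:315,330:450],(800,600),interpolation=cv2.INTER_CUBIC)
cv2.imwrite("pics/scenec.png",b)
for n,p in dict(redstop=(364,199),wood=(372,203),tmpl=(383,228),floor=(400,205),small=(455,205),spine=(388,218)).items():
    print(n,depth(t,*p))
```

```text
redstop [ 0.6340071  -0.22814224  0.04596135]
wood [ 0.63098516 -0.25170446  0.02645359]
tmpl [ 0.53018291 -0.27514469  0.09387236]
floor [ 0.61734769 -0.32728353  0.04767638]
small [ 0.63469303 -0.48652021  0.01574634]
spine [ 0.57200705 -0.29207981  0.06208889]
```

View pics/topc.png

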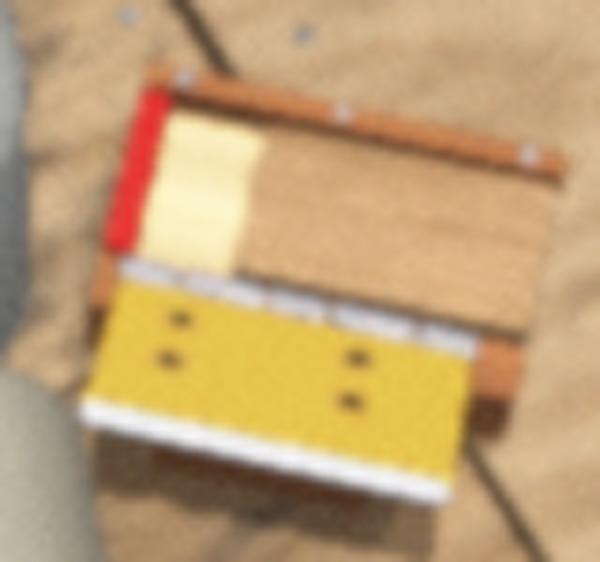

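View pics/scenec.png

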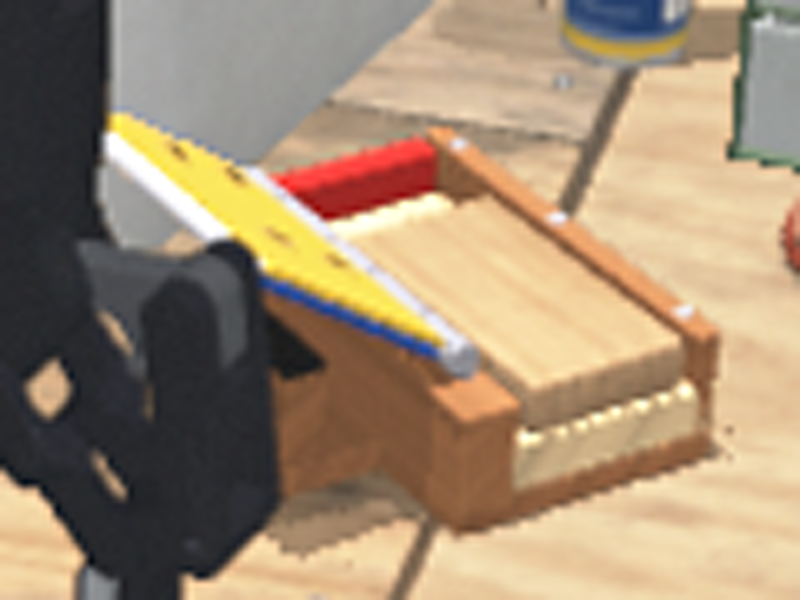

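The pale board is the channel floor, so the larger tan board is the offcut I want: its outer end is at top-crop (555,195)–(525,330) and its inner end at x≈250. The other candidate is the small loose offcut at top (455,205), which is not in the channel. Next I'll compute the jig frame from the outer wall, stop, hinge barrel and wood corners.

Run:
```python
from h import *
import pickle
t=pickle.load(open("top1.pkl","rb"));s=pickle.load(open("scene1.pkl","rb"))
T=lambda x,y:(345+x/7.5-.43,175+y/7.5-.43); S=lambda x,y:(330+x/6.667-.43,225+y/6.667-.43)
np.set_printoptions(precision=4,suppress=True)
P={}
for n,(x,y,z) in dict(wallL=(150,66,.05),wallR=(567,157,.05),stopF=(172,97,.048),stopN=(137,250,.048),barL=(122,265,.056),barR=(476,347,.056),woodF=(556,195,.049),woodN=(527,328,.049),woodiF=(266,137,.049),woodiN=(240,272,.049)).items():
    P[n]=onz(t,*T(x,y),z); print(n,P[n])
for n,a,b in [("screw1",(530,156),(683,312)),("screwM",(343,112),(557,218)),("screwL",(185,78),(458,145)),("wallRend",(567,157),(716,330)),("woodF",(556,192),(683,345)),("woodN",(527,328),(520,393)),("stopTopFar",(172,97),(437,143)),("barR",(474,345),(460,345)),("edgeL",(85,405),(112,130))]:
    print("tri",n,*tri(t,T(*a),s,S(*b)))
# depth-based edge
for p in [(95,412),(200,432),(300,452),(440,490)]: print("edge",depth(t,*T(*p)))
# plane fit of yellow template
hsv=cv2.cvtColor(t["color"],cv2.COLOR_BGR2HSV); m=cv2.inRange(hsv,(22,150,120),(32,255,255)); m[:,:350]=0;m[:205]=0;m[250:]=0;m[:,415:]=0
m=cv2.erode(m,np.ones((3,3)))
q=np.array([depth(t,u,v) for v,u in np.argwhere(m) if t["z_map"][v,u]>0]);c0=q.mean(0);n=np.linalg.svd(q-c0)[2][2];n*=np.sign(n[2]);print("tmpl",len(q),c0,n,"tilt",np.arccos(n[2]))
d=P["wallL"]-P["wallR"];d2=P["barL"]-P["barR"]
print("yaw",np.arctan2(d[1],d[0]),np.arctan2(d2[1],d2[0]),np.linalg.norm(d),np.linalg.norm(d2))
```

```text
wallL [ 0.6798 -0.2296  0.05  ]
wallR [ 0.6462 -0.3836  0.05  ]
stopF [ 0.6683 -0.2378  0.048 ]
stopN [ 0.6063 -0.2248  0.048 ]
barL [ 0.5968 -0.2188  0.056 ]
barR [ 0.5674 -0.3471  0.056 ]
woodF [ 0.6312 -0.3792  0.049 ]
woodN [ 0.5781 -0.3669  0.049 ]
woodiF [ 0.6523 -0.2725  0.049 ]
woodiN [ 0.5979 -0.2624  0.049 ]
tri screw1 [ 0.6424 -0.3681  0.0555] 0.003038287108843792
tri screwM [ 0.6586 -0.2995  0.0552] 0.0033926985362324378
tri screwL [ 0.6716 -0.2414  0.0548] 0.0029031839943028204
tri wallRend [ 0.6425 -0.3818  0.0549] 0.0031210498724037242
tri woodF [ 0.6301 -0.3781  0.0523] 0.0018046910610083349
tri woodN [ 0.573  -0.3641  0.0526] 0.00783050893335006
tri stopTopFar [ 0.6641 -0.237   0.0561] 0.0008648894993775432
tri barR [ 0.5631 -0.3442  0.0642] 0.00366724822469996
tri edgeL [ 0.5315 -0.2061  0.094 ] 0.00958430994947816
edge [ 0.5183 -0.2064  0.1099]
edge [ 0.5117 -0.2429  0.1096]
edge [ 0.5061 -0.2778  0.1068]
edge [ 0.4944 -0.3266  0.1032]
tmpl 448 [ 0.54   -0.2753  0.0872] [ 0.5641 -0.1219  0.8167] tilt 0.6151731915402223
yaw 1.3558150509568512 1.345117159360003 0.15764496824555485 0.1315867812393003
```

```bash
python3 -m handwheel '[[50,0,0,0.13,0],[100,-1,0,0.26,0],[150,-2,0,0.39,0],[200,-3,0,0.53,0],[250,-4,0,0.53,0],[300,-5,0,0.53,0],[350,-5,0,0.53,0],[400,-6,0,0.53,0]]' 40; python3 -c "
from h import *;import pickle
t=pickle.load(open('top1.pkl','rb'))
for p in [(345,185),(335,205),(320,225),(275,238),(290,170)]: print(depth(t,*p))"
```

```text
clock: 0.9
tcp_pos: [0.5578, -0.4158, 0.2308]
orientation: [-0.0, 0.994, -0.107, -0.0]
wrist_force: [0.1, -1.2, 0.7]
finger_gap: 0.0002
grip_force: 0.0
[ 0.58465437 -0.16976167  0.23815731]
[ 0.54311773 -0.14637365  0.20988786]
[ 0.26306749 -0.11897727  0.78230698]
[0.48705595 0.00573372 0.1183951 ]
[ 0.61456982 -0.03473798  0.25405804]
```

Run:
```python
from h import *
import pickle
c=shot("wrist");pickle.dump(c,open("w1.pkl","wb"));s=shot("scene");pickle.dump(s,open("scene2.pkl","wb"))
b=cv2.resize(s["color"][220:320,330:450],(480,400))
cv2.imwrite("pics/w1.png",cv2.copyMakeBorder(c["color"],0,0,0,0,0))
```

```text
(no output)
```

View pics/w1.png

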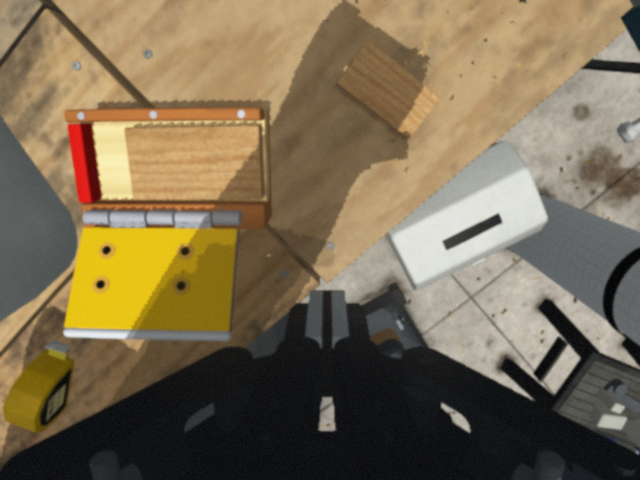

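The wrist view shows the wood's outer end at (262,125)–(262,198), its inner end at x≈128, the stop face at x≈93, the hinge barrel at (83–240,218) and the template edge at (65,333)–(228,337). The tape measure at (40,390) stands near the left end of the edge. I'll measure these in jig coordinates.

```bash
cat >> h.py <<'E'
np.set_printoptions(precision=1,suppress=True)
JX=np.array([.217,.976]);JY=np.array([-.976,.217]);O=np.array([.5815,-.283])
def jig(p): d=np.array(p[:2])-O; return np.array([d@JX,d@JY,p[2]])*1e3
E
python3 - <<'E'
from h import *
import pickle
c=pickle.load(open("w1.pkl","rb"));t=pickle.load(open("top1.pkl","rb"))
for n,(u,v,z) in dict(woodF=(263,125,.049),woodN=(263,197,.049),wiF=(131,125,.049),stopF=(92,123,.048),stopN=(101,201,.048),barL=(83,218,.06),barR=(241,218,.06),scrL=(81,116,.05),scrR=(241,114,.05),floorR=(268,125,.03),tape=(45,380,.06)).items():
    d=depth(c,u,v);print(n,jig(onz(c,u,v,z)),"depth",None if d is None else jig(d))
T=lambda x,y:(345+x/7.5-.43,175+y/7.5-.43)
for n,a,b in [("scrL",(185,78),(81,116)),("scrR",(530,156),(241,114)),("woodF",(556,195),(263,125)),("edgeL",(85,412),(66,333)),("edgeR",(447,495),(230,337)),("barL",(122,268),(83,218))]:
    p,g=tri(t,T(*a),c,b);print(n,jig(p),round(g*1e3,1))
for u,v in [(90,333),(150,335),(215,336)]: print("edge",jig(depth(c,u,v)))
print("tcp",jig(sensors.get_state()["tcp_pos"]))
E
```

```text
woodF [-84.4 -74.3  49. ] depth [-81.4 -74.   29.5]
woodN [-82.2 -16.7  49. ] depth [-79.1 -12.9  29.3]
wiF [ 21.8 -75.3  49. ] depth [ 31.1 -75.1  29.6]
stopF [ 54.8 -77.5  48. ] depth [ 65.3 -77.4  29.8]
stopN [ 56.5 -13.4  48. ] depth [ 63.6 -10.9  35.9]
barL [67.4 -1.5 60. ] depth [68.  -1.3 59.1]
barR [-65.4  -1.6  60. ] depth [-62.2   2.   45.6]
scrL [ 62.1 -83.2  50. ] depth [ 62.2 -83.2  49.8]
scrR [-67.6 -82.7  50. ] depth [-67.6 -82.7  49.9]
floorR [-85.7 -74.   30. ] depth [-82.7 -73.7   9.2]
tape [137.9 159.9  60. ] depth [157.8 177.4  37.1]
scrL [ 60.3 -82.5  51.9] 1.7
scrR [-69.4 -82.   52. ] 3.0
woodF [-83.3 -74.   39.6] 0.7
edgeL [ 65.4  78.2 109.5] 2.5
edgeR [-63.   78.8 109. ] 1.8
barL [66.9 -0.2 58.4] 3.5
edge [ 45.7  76.1 111.1]
edge [ -1.7  76.6 111.2]
edge [-51.4  76.6 111.1]
tcp [-131.6   -8.5  228.9]
```

```bash
python3 -m handwheel '[[36,-14,40,0,0],[36,-14,90,0,0],[36,-14,140,0,0],[36,-14,175,0,0],[36,-14,191,0,0],[36,-14,191,0,0],[36,-14,191,0,0]]'; python3 -c "
from h import *
print(jig(sensors.get_state()['tcp_pos']),sensors.get_state()['wrist_force'])"
```

```text
clock: 1.7
tcp_pos: [0.5939, -0.4112, 0.0404]
orientation: [-0.0, 0.994, -0.107, -0.0]
wrist_force: [-0.9, -0.6, 0.0]
finger_gap: -0.0
grip_force: 0.0
[-122.5  -39.9   40.4] [-0.9 -0.6  0. ]
```

```bash
python3 -m handwheel '[[4,-8,2,0,0],[4,-14,2,0,0],[4,-20,2,0,0],[4,-25,2,0,0],[4,-30,2,0,0],[4,-35,2,0,0],[4,-40,2,0,0],[4,-45,2,0,0]]'; python3 -c "
from h import *
print(jig(sensors.get_state()['tcp_pos']),sensors.get_state()['wrist_force'])"
```

```text
clock: 2.5
tcp_pos: [0.6081, -0.368, 0.0388]
orientation: [0.001, 0.994, -0.107, 0.0]
wrist_force: [0.4, -2.5, 2.3]
finger_gap: 0.0001
grip_force: 1.3
[-77.2 -44.4  38.8] [ 0.4 -2.5  2.3]
```

```bash
python3 -m handwheel '[[0,-3,0,0,0],[0,-6,0,0,0],[0,-9,0,0,0],[0,-12,0,0,0],[0,-14,0,0,0],[0,-15,0,0,0],[0,-15,0,0,0]]'
python3 - <<'E'
from h import *
import pickle
s=sensors.get_state();print(jig(s['tcp_pos']),s['wrist_force'])
c=shot("wrist");pickle.dump(c,open("w2.pkl","wb"));cv2.imwrite("pics/w2.png",c["color"])
E
```

```text
clock: 3.2
tcp_pos: [0.6112, -0.3533, 0.0387]
orientation: [0.0, 0.994, -0.107, 0.0]
wrist_force: [-0.5, -2.2, 4.7]
finger_gap: -0.0
grip_force: 2.1
[-62.2 -44.3  38.7] [-0.5 -2.2  4.7]
```

View pics/w2.png

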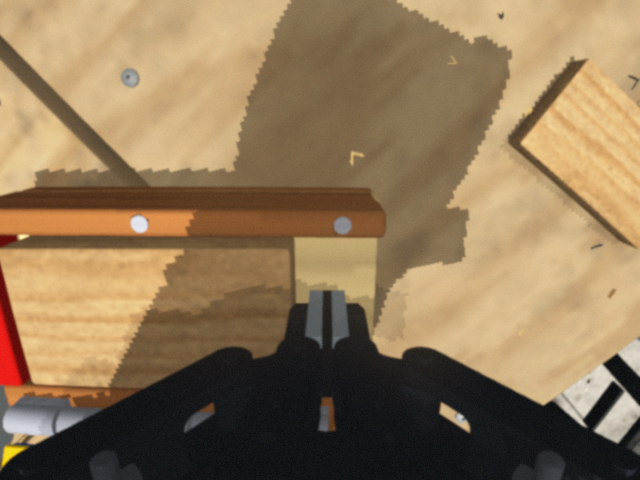

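The wood's outer end is now at column ~292, and a thin pale sliver remains at the stop near (10,242), so it's almost home. I'll push on until the force rises.

```bash
python3 -m handwheel '[[0,-1,0,0,0],[0,-2,0,0,0],[0,-3,0,0,0],[0,-4,0,0,0]]'; python3 -m handwheel '[[0,-1,0,0,0],[0,-2,0,0,0],[0,-3,0,0,0]]';python3 - <<'E'
from h import *
s=sensors.get_state();print(jig(s['tcp_pos']),s['wrist_force'])
E
```

```text
clock: 3.65
tcp_pos: [0.6119, -0.3496, 0.0385]
orientation: [0.0, 0.994, -0.107, 0.0]
wrist_force: [-0.2, -2.2, 4.9]
finger_gap: 0.0001
grip_force: 2.5
clock: 3.95
tcp_pos: [0.6122, -0.3481, 0.0386]
orientation: [0.002, 0.994, -0.107, -0.0]
wrist_force: [-1.5, -7.9, 3.9]
finger_gap: -0.0
grip_force: 4.9
[-56.8 -44.1  38.6] [-1.5 -7.9  3.9]
```

```bash
python3 -m handwheel '[[0,-1,0,0,0],[0,-1.5,0,0,0],[0,-1.5,0,0,0]]';python3 - <<'E'
from h import *
s=sensors.get_state();print(jig(s['tcp_pos']),s['wrist_force'])
E
```

```text
clock: 4.25
tcp_pos: [0.6122, -0.3479, 0.0387]
orientation: [0.003, 0.994, -0.108, -0.0]
wrist_force: [-3.9, -10.0, 3.9]
finger_gap: -0.0
grip_force: 5.6
[-56.7 -44.   38.7] [ -3.9 -10.    3.9]
```

```bash
python3 -m handwheel '[[0,10,0,0,0],[0,20,0,0,0],[0,20,-50,0,0],[0,20,-100,0,0],[0,20,-150,0,0],[0,20,-180,0,0],[0,20,-180,0,0]]';python3 - <<'E'
from h import *
import pickle
s=sensors.get_state();print(jig(s['tcp_pos']),s['wrist_force'])
c=shot("wrist");pickle.dump(c,open("w3.pkl","wb"));cv2.imwrite("pics/w3.png",c["color"])
E
```

```text
clock: 4.95
tcp_pos: [0.6103, -0.3655, 0.224]
orientation: [0.002, 0.994, -0.107, 0.004]
wrist_force: [0.3, 0.1, 0.1]
finger_gap: 0.0002
grip_force: 0.0
[-74.3 -46.  224. ] [0.3 0.1 0.1]
```

View pics/w3.png

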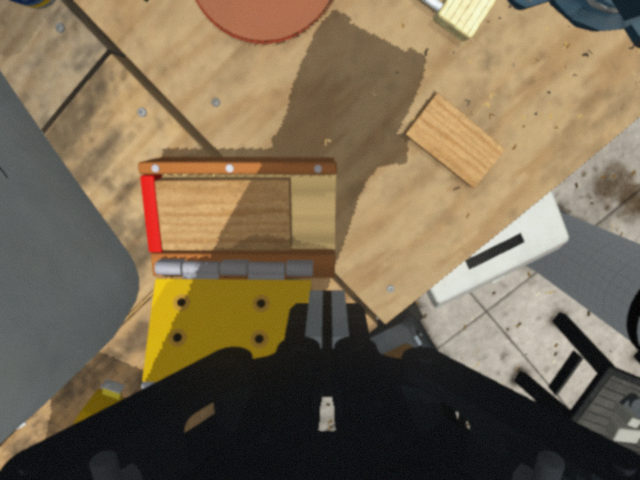

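The wood sits against the red stop: its inner end is at column ~158 on the stop face, and its outer end is at 291. Now I'll go round to the near side of the template.

```bash
python3 - <<'E'
from h import *
import pickle
c=pickle.load(open("w3.pkl","rb"))
for p in [(291,182),(291,247),(158,215)]: print(jig(onz(c,*p,.049)))
E
python3 -m handwheel '[[-45,-20,0,0,0],[-90,-40,0,0,0],[-135,-62,0,0,0],[-161,-62,0,0,0],[-161,-62,45,0,0],[-161,-62,90,0,0],[-161,-62,130,0,0],[-161,-62,130,0,0]]';python3 - <<'E'
from h import *
s=sensors.get_state();print(jig(s['tcp_pos']),s['wrist_force'])
E
```

```text
[-46.1 -71.9  49. ]
[-45.  -17.5  49. ]
[ 64.6 -44.8  49. ]
clock: 5.8
tcp_pos: [0.4591, -0.2653, 0.0812]
orientation: [-0.004, 0.994, -0.107, -0.006]
wrist_force: [-1.8, 1.4, -1.2]
finger_gap: 0.0
grip_force: 0.0
[ -9.3 123.3  81.2] [-1.8  1.4 -1.2]
```

```bash
python3 -m handwheel '[[5,0,0,0,0],[10,0,0,0,0],[10,0,0,0,0]]';python3 - <<'E'
from h import *
import pickle
s=sensors.get_state();print(jig(s['tcp_pos']),s['wrist_force'])
c=pickle.load(open("w3.pkl","rb"));print(c["xyz"],R(c)[:,2])
E
```

```text
clock: 6.1
tcp_pos: [0.4765, -0.2732, 0.0905]
orientation: [0.001, 0.994, -0.107, 0.002]
wrist_force: [-0.5, -0.3, -0.6]
finger_gap: 0.0003
grip_force: 0.0
[-13.2 104.6  90.5] [-0.5 -0.3 -0.6]
[ 0.7 -0.4  0.4] [-0.3  0.1 -1. ]
```

```bash
python3 -m handwheel '[[8,0,0,0,0],[15,0,-3,0,0],[22,0,-11,0,0],[30,0,-18,0,0],[38,0,-24,0,0],[46,0,-28,0,0],[55,0,-32,0,0],[55,0,-32,0,0]]';python3 - <<'E'
from h import *
s=sensors.get_state();print(jig(s['tcp_pos']),s['wrist_force'])
E
```

```text
clock: 6.9
tcp_pos: [0.5291, -0.2839, 0.1216]
orientation: [0.001, 0.994, -0.107, 0.001]
wrist_force: [0.4, -1.0, 0.1]
finger_gap: -0.0003
grip_force: 0.0
[-12.3  50.9 121.6] [ 0.4 -1.   0.1]
```

Run:
```python
from h import *
c=shot("scene");cv2.imwrite("pics/s4.png",cv2.resize(c["color"][180:320,290:450],(640,560)))
```

```text
(no output)
```

View pics/s4.png

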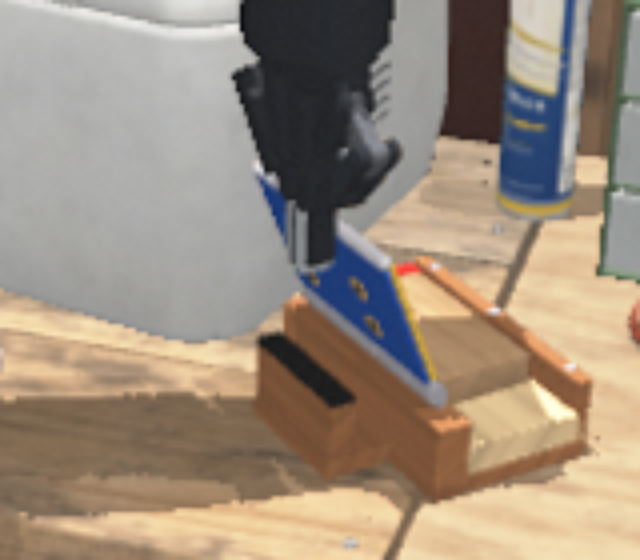

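The template has risen to about 1.2 rad: its blue face shows at (350,280) and the fingertip is behind the rail at (318,265). I'll keep following the arc.

```bash
python3 -m handwheel '[[12,0,-4,0,0],[24,0,-7,0,0],[36,0,-9,0,0],[48,0,-8,0,0],[61,0,-6,0,0],[72,0,-2,0,0],[83,0,3,0,0],[92,0,10,0,0]]'; python3 -m handwheel '[[8,0,7,0,0],[14,0,17,0,0],[20,0,28,0,0],[23,0,38,0,0],[25,0,47,0,0],[26,0,52,0,0],[26,0,52,0,0]]';python3 - <<'E'
from h import *
s=sensors.get_state();print(jig(s['tcp_pos']),s['wrist_force'])
E
```

```text
clock: 7.75
tcp_pos: [0.6185, -0.3033, 0.1099]
orientation: [0.0, 0.994, -0.107, 0.0]
wrist_force: [-2.6, 0.3, 0.7]
finger_gap: 0.0
grip_force: 1.0
clock: 8.45
tcp_pos: [0.6429, -0.3082, 0.0583]
orientation: [-0.0, 0.994, -0.107, -0.0]
wrist_force: [0.1, -0.2, 0.7]
finger_gap: 0.0002
grip_force: 0.0
[-11.3 -65.4  58.3] [ 0.1 -0.2  0.7]
```

Now I'll press gently until contact force builds up.

```bash
python3 -m handwheel '[[0,0,1,0,0],[0,0,2,0,0],[0,0,3,0,0],[0,0,3,0,0]]'; python3 -m handwheel '[[0,0,1,0,0],[0,0,2,0,0],[0,0,2,0,0]]';python3 - <<'E'
from h import *
s=sensors.get_state();print(jig(s['tcp_pos']),s['wrist_force'])
E
```

```text
clock: 8.85
tcp_pos: [0.643, -0.3082, 0.0579]
orientation: [0.0, 0.994, -0.107, 0.0]
wrist_force: [-4.1, 2.5, 14.7]
finger_gap: -0.0001
grip_force: 7.0
clock: 9.15
tcp_pos: [0.643, -0.3083, 0.0579]
orientation: [0.001, 0.994, -0.107, 0.001]
wrist_force: [-7.7, 4.6, 22.6]
finger_gap: 0.0
grip_force: 11.1
[-11.3 -65.5  57.9] [-7.7  4.6 22.6]
```

The template is stopped firmly at z=58 mm, which is flat. I'll lift off and verify.

```bash
python3 -m handwheel '[[0,0,-20,0,0],[0,0,-60,0,0],[0,0,-110,0,0],[-40,0,-150,0,0],[-80,0,-170,0,0],[-80,0,-170,0,0],[-80,0,-170,0,0]]';python3 - <<'E'
from h import *
s=sensors.get_state();print(jig(s['tcp_pos']),s['wrist_force'])
c=shot("wrist");t=shot("scene")
im=np.hstack([cv2.resize(c["color"],(400,300)),cv2.resize(t["color"][200:320,290:450],(400,300))]);cv2.imwrite("pics/f.png",im)
hsv=cv2.cvtColor(c["color"],cv2.COLOR_BGR2HSV);m=cv2.erode(cv2.inRange(hsv,(105,150,60),(130,255,255)),np.ones((5,5)))
q=np.array([jig(depth(c,u,v)) for v,u in np.argwhere(m)[::20] if c["z_map"][v,u]>0]);q=q[(abs(q[:,0])<70)&(abs(q[:,1])<110)]
print(len(q),q.mean(0),np.linalg.svd(q-q.mean(0))[2][2],q.min(0),q.max(0))
E
```

```text
clock: 9.85
tcp_pos: [0.5647, -0.2915, 0.2244]
orientation: [0.0, 0.994, -0.107, 0.001]
wrist_force: [0.1, 0.6, -1.1]
finger_gap: -0.0001
grip_force: 0.0
[-11.9  14.6 224.4] [ 0.1  0.6 -1.1]
749 [  1.7 -53.8  57.5] [-0. -0. -1.] [-58.4 -89.8  56.6] [ 64.6 -13.1  58.4]
```

View pics/f.png

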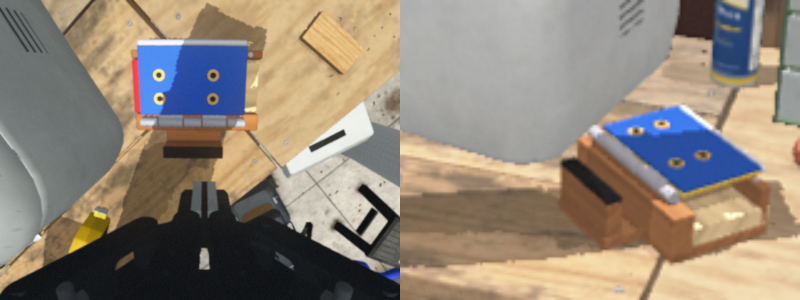

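The template lies flat, blue face up at z≈57.5 mm, over the channel ((190,80) in the left half of the picture). The tape measure is untouched.

```bash
python3 -c "
from workcell import workorder; print(workorder.hand_in())"
```

```text
the job is handed in; nothing more can be done
None
```

The offcut was pushed home against the red stop, then the template was turned over flat on top of it, and the job was handed in at about 10 s on the robot's clock; the hand-in gave no verdict.

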